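# Close the sample capsules in the hand press and set out the timer

## Task

Get the batch of sample capsules ready for timing. The timer and the purple carton stand on each other's mats: swap them, so that the timer stands in the middle of the green mat and the carton in the middle of the grey one. Set each capsule in the nest of the closing press, squeeze the two red handles together until the resistance gives and the orange cover snaps fully home, and stand every closed capsule upright on the floor of the blue drop tray; close covers only in the press, leave its handles open, and leave the tape roll and the gel bottles where they are.

Things in the scene. Friction and masses are not known exactly. Their poses are not given: they have to be found in the camera images.
- handle_left (a joint): Closing press handles, hinge angle in rad (both are geared together): 0 = sprung fully open, grows as they are squeezed together, stop at 0.095. With an open capsule in the nest the jaws meet it at about 0.045; its cover is home at about 0.08. A spring (about 2 N at the grips) opens them again on release.
- nest (a point): Fixed closing press, like a nutcracker lying flat: grey base plate 8 mm high, blue arms. This point: nest centre on the plate's top, 8 mm above the table. Its x runs from the red grips (near) to the hinge (far), y to the left handle. Steel jaws along x, 52 mm long, top 32 mm above the table, faces at y = +-21 mm open, close along y. Low stops at x = +-36 mm hold a 60 mm long capsule.
- press_hinge (a point): The press's upright hinge post, 22 mm thick, 55 mm high, at x = +90 mm of the nest. The base plate is 166 (x) x 88 (y) mm, from x = -52 to +114 mm of the nest.
- press_grip (a point): Where to squeeze: midway between the two red grips, 42 mm above the table, at x = -80 mm of the nest, axes as the nest. Grips: level round bars 11 mm thick, 60 mm long along x, centred at y = +-28 mm open (67 mm over both), +-15 mm with a capsule shut. Only free air between and below them. Squeezing along y takes 10 to 15 N on each until the cover gives; 30 N is ample.
- drop_tray_in (a point): Fixed open blue plastic drop tray, 120 (x) x 230 (y) x 16 mm outside, walls 4 mm. This point is the centre of its inner floor (4 mm above the table); x and y axes along its sides.
- mat_green: Fixed green square mat, 100 x 100 x 2 mm; origin at the centre of its underside on the table. The timer must end here.
- mat_grey: Fixed dark grey rubber square mat, 100 x 100 x 2 mm; origin at the centre of its underside on the table. The carton must end here.
- carton_mid (a point): Centre of the small purple and white closed carton, 86 (its x) x 54 (its y) x 40 mm, about 0.08 kg, lying flat; the point is 20 mm above its underside. Grip across the 54 mm. It starts on the green mat.
- timer_mid (a point): Centre of the round white timer, 68 mm diameter, 46 mm high, about 0.13 kg; the point is 23 mm above its underside. On top a red grip bar, 34 mm long along its x, 8 mm thick along its y, from 33 to 46 mm above its underside; it does not turn, the timer can be lifted by it. It starts on the grey mat.
- tape_mid (a point): Roll of masking tape lying flat, 100 mm diameter, 25 mm high (bystander); point at its centre.
- gel_mid (a point): Clear gel bottle, 77 mm diameter, 183 mm high, upright (bystander); point 90 mm above its underside.
- capsule_1_fin (a point): Sample capsule (may be absent), 0.1 kg: white case 60 (x) mm, y -17 to +7 mm, 26 mm high; orange cover on its +y side, 2 to 21 mm up, outer face at y = +17 mm open (yellow band shows), +11 mm home. Goes in the nest either way round. This point: centre of the grey ribbed grip fin on top, 50 mm above the underside; fin 34 (x) x 14 (y) mm, 26 to 71 mm up; grip across the 14 mm.
- cover_1 (a joint): Cover of capsule 1, how far pushed in, in m: 0 = open (6 mm proud), 0.006 = home. It hardly moves until the push peaks at about 20 N, then gives (past 0.003) and snaps home by itself and stays.
- capsule_2_fin (a point): Sample capsule (may be absent), 0.1 kg: white case 60 (x) mm, y -17 to +7 mm, 26 mm high; orange cover on its +y side, 2 to 21 mm up, outer face at y = +17 mm open (yellow band shows), +11 mm home. Goes in the nest either way round. This point: centre of the grey ribbed grip fin on top, 50 mm above the underside; fin 34 (x) x 14 (y) mm, 26 to 71 mm up; grip across the 14 mm.
- cover_2 (a joint): Cover of capsule 2, how far pushed in, in m: 0 = open (6 mm proud), 0.006 = home. It hardly moves until the push peaks at about 20 N, then gives (past 0.003) and snaps home by itself and stays.
- capsule_3_fin (a point): Sample capsule (may be absent), 0.1 kg: white case 60 (x) mm, y -17 to +7 mm, 26 mm high; orange cover on its +y side, 2 to 21 mm up, outer face at y = +17 mm open (yellow band shows), +11 mm home. Goes in the nest either way round. This point: centre of the grey ribbed grip fin on top, 50 mm above the underside; fin 34 (x) x 14 (y) mm, 26 to 71 mm up; grip across the 14 mm.
- cover_3 (a joint): Cover of capsule 3, how far pushed in, in m: 0 = open (6 mm proud), 0.006 = home. It hardly moves until the push peaks at about 20 N, then gives (past 0.003) and snaps home by itself and stays.
Mind the look-alikes: they are no part of the job. What is shaped like the part that bears timer_mid but black is not meant.

How it is judged:
By the outcome, as a careful person would: the job done as asked, in the order asked, and still so for the second after the job is handed in, with the robot touching nothing.
Of capsule_1, capsule_2, capsule_3 only 2 to 3 are there at a start; the rules pass over those that are not, and their reading is None.
At some moment in a run one of carton, timer may be knocked a few centimetres aside while the robot is not near it.
It also fails if it takes over 210 s, if anything falls off the work surface, if the arm or the gripper's body presses on something with over 40 N, if the wrist force passes 120 N, or if a joint passes its speed limit or range.

## Robot

A 6-joint arm with a two-finger parallel gripper is mounted at the origin on a cart in front of the work surface, level with it; the furniture and walls round the work are solid. World frame = base frame: x ahead of the robot, y to its left, z up, the work surface at z = 0. Lengths are in m, angles in rad, forces in N, time in s.
With the tool pointing down it reaches from about 0.35 to 0.975 m from the base axis. Payload 4.9 kg.
Tool frame: the origin (TCP) lies at the very end of the fingers, on their centre line; the grasp point (between the pads) lies 19 mm behind it; z points along the fingers, y is the line along which they close (so a half turn about z gives the same grasp; the last joint's range is limited). The gripper opens to 85 mm and grips with 20 to 120 N. Pads are 22 mm wide; open, the fingers measure 114 mm over their backs; the gripper's body (76 mm by 85 mm) begins 54 mm behind the grasp point. The pads swing forward as they close: fully open they stand 13 mm farther back than shut.
Start: joints at [1.191, 0.053, 1.613, -0, 1.476, -0.119], TCP at [0.161, 0.604, 0.231] pointing down, gripper open.
Joint ranges: [-3.01, 3.01], [-1.01, 2.22], [0.06, 2.58], [-1.02, 4.17], [0.09, 2.62], [-3.14, 3.14]. Speed limits (rad/s): [2.57, 2.57, 3.14, 3.14, 3.14, 3.14].

## Interface

Orientations are given as a unit quaternion [w, x, y, z].
In Python, from plant import manip gives the robot as it stands.
- The arm moves only by the tool play_rows, never from a script. Its argument "series" is a list that holds one entry, the list of rows, each a list of 7 numbers: the shift along the world's x, y, z in m, then the turn, a rotation vector about the world's x, y, z in degrees, then the opening, from 0 (shut) to 1 (fully open). In form: [[[dx, dy, dz, rx, ry, rz, grip], ...]]. A call has 1 to 10 rows; each row shifts and turns the commanded pose from where the row before left it; what a row does not reach is not made up. A row lasts 1/10 s, in which the tool goes at most 50 mm and 8.59 degrees, less where a joint would pass 70% of its speed; a pose out of reach is approached as far as the arm can. A call with a gripper value outside its range is refused whole. The fingers move at their own pace and stop on an object; the grip force is fixed at half the most. Time passes only in rows, so rows that do not move let the fingers close. It gives the time, the measured TCP pose, the force, the opening and the grip force at its end, in the units of the state.
- manip.state(): the state, without advancing time (a new reading comes with each control period).
- manip.grab_frame(name): name is "scene" or "side" or "wrist"; returns a dict with "frame" (420x560x3 uint8, blue, green, red), "mtx" (3x3 intrinsics, pixels), "k1" (the pictures are not rectified: a ray, as slopes to the right and down, at radius r is drawn at 1 + k1 r^2 times it, then the intrinsics apply), "R" (3x3) and "t" (3): a world point X has camera coordinates R X + t. Camera axes: x right, y down, z forward; pixel columns grow to the right and rows downward; lengths in m; the calibration is good to about 2 mm. A picture is of the moment at which its call begins. There is no depth.
- manip.job_done(): hands the job in; it is judged then, once.
The state is a dict: "time": time; "joint_pos": joint angles; "joint_vel": joint speeds; "joint_efforts": joint torques, N m; "tool_pos": TCP position; "tool_rot": TCP orientation; "contact_force": force on the tool from outside, world axes, zero at the start; "ft_torque": the same for the moment, N m; "gripper_width": opening from 0.0 (shut) to 1.0 (fully open); "grasp_force": force on a finger pad.
Only numpy, scipy, OpenCV 4.12 (cv2) and the standard library are available. Lean on these libraries where they do the work, as an engineer would, in place of code of your own. Each camera call takes 0.05 s, during which the arm holds its last target. There are 200 camera calls.

## Working session

There is one attempt and no reset: what is moved stays moved. The work goes in short steps, Python scripts to look and compute and a tool call to move; the robot and the scene stay as the last step left them, time stands still between calls to the robot, and variables do not carry over. Pictures are saved under pics/ and viewed, at most 14 in all, crops included, and the job is handed in when it is done.

Besides the shell and the picture viewer there is one more tool, called after "Emit:" as name(argument=value, ...), one argument or row to a line, values as JSON. play_rows: Moves the arm, as the interface text tells. Its arguments: {"type":"object","properties":{"series":{"type":"array"}},"required":["series"]}

```bash
ls; mkdir -p pics
cat > h.py <<'E'
import numpy as np, cv2
from plant import manip
def grab(n,save=None):
    f=manip.grab_frame(n)
    f={k:(np.array(v) if k!='k1' else v) for k,v in f.items()}
    if save: cv2.imwrite('pics/'+save,f['frame'])
    return f
def ray(f,px):
    px=np.atleast_2d(np.array(px,float))
    k=float(f['k1'])
    q=(np.c_[px,np.ones(len(px))]@np.linalg.inv(f['mtx']).T)[:,:2]
    u=q.copy()
    for _ in range(30): u=q/(1+k*(u**2).sum(1,keepdims=True))
    d=np.c_[u,np.ones(len(u))]@f['R']
    return -f['R'].T@f['t'],d
def onz(f,px,z):
    c,d=ray(f,px)
    return c+d*((z-c[2])/d[:,2])[:,None]
def proj(f,X):
    X=np.atleast_2d(X)@f['R'].T+f['t']; u=X[:,:2]/X[:,2:]
    u=u*(1+f['k1']*(u**2).sum(1,keepdims=True))
    return (np.c_[u,np.ones(len(u))]@f['mtx'].T)[:,:2]
def mask(f,lo,hi):
    return cv2.inRange(cv2.cvtColor(f['frame'],cv2.COLOR_BGR2HSV),np.array(lo),np.array(hi))
def blobs(m,amin=30):
    n,l,s,c=cv2.connectedComponentsWithStats(m)
    return [(s[i,4],c[i].round(1).tolist(),s[i,:4].tolist(),l==i) for i in range(1,n) if s[i,4]>=amin]
E
python3 - <<'E'
from h import *
for n in ('scene','side','wrist'):
    f=grab(n,n+'0.png'); print(n,(-f['R'].T@f['t']).round(3),f['R'][2].round(2),f['k1'],f['mtx'][0,0])
a=[cv2.imread(f'pics/{n}0.png') for n in('scene','side')]
s=manip.state();print(s['time'],s['tool_pos'],s['tool_rot'],s['contact_force'],s['gripper_width'])
E
```

```text
pics
scene [ 0.201 -0.393  0.666] [ 0.39  0.65 -0.66] -0.0961247625815513 383.0255105337836
side [ 0.226 -0.715  0.524] [ 0.28  0.85 -0.44] -0.1520630924747398 466.5772921596846
wrist [0.084 0.624 0.372] [ 0.3  -0.08 -0.95] -0.010013534036265061 344.020053635037
0.15 [0.1609745  0.60340605 0.23033578] [-2.03162476e-04  1.30046313e-01  9.91507593e-01 -7.79818545e-04] [0.97282602 0.64512246 0.06882265] 0.994727722556506
```

View pics/scene0.png

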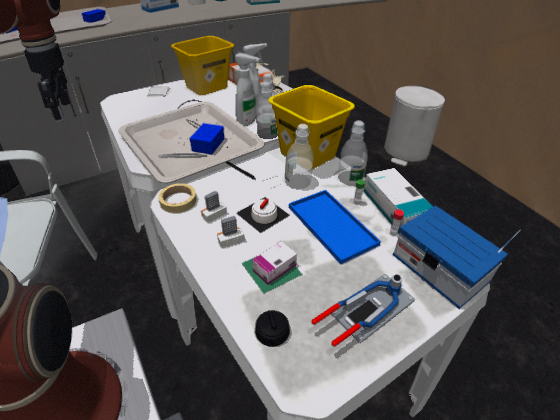

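View pics/side0.png

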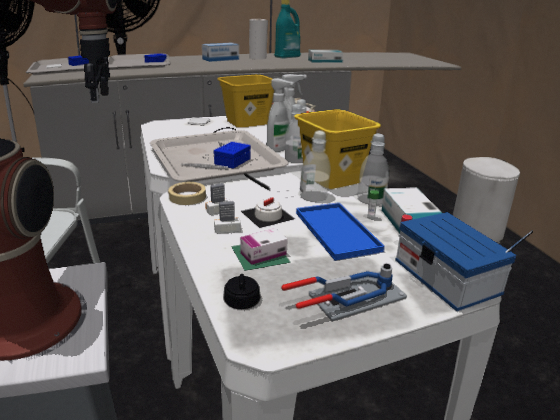

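Scene view: the white timer is at (264,210) on the dark mat, and the carton is at (274,262) on the green mat. Two capsules are at (211,206) and (229,232). The black look-alike timer is at (272,327), the press at (365,308), the tray at (333,224), and the tape at (178,198). Next is one close crop to check these choices.

Run:
```python
from h import *
im=cv2.imread('pics/scene0.png')
cv2.imwrite('pics/crop1.png',cv2.resize(im[165:355,155:420],None,fx=3,fy=3,interpolation=cv2.INTER_CUBIC))
f=grab('scene');g=grab('side')
for nm,lo,hi,z in(('green',(60,90,40),(90,255,255),.002),('blue',(105,150,80),(125,255,255),.01),('red',(0,150,120),(6,255,255),.04),('purple',(140,80,60),(170,255,255),.03),('orange',(8,150,120),(18,255,255),.015),('yellow',(22,120,120),(32,255,255),.015)):
    for h,n in((f,'sc'),(g,'sd')):
        for b in blobs(mask(h,lo,hi),15)[:12]:
            print(nm,n,b[0],b[1],b[2],onz(h,b[1],z)[0].round(3))
```

```text
green sc 102 [248.0, 104.3] [243, 99, 12, 12] [0.786 0.863 0.002]
green sc 32 [273.0, 130.4] [271, 126, 6, 9] [0.772 0.637 0.002]
green sc 138 [357.7, 178.2] [350, 170, 15, 19] [0.855 0.274 0.002]
green sc 497 [270.9, 277.1] [242, 259, 60, 34] [0.456 0.077 0.002]
green sd 39 [276.8, 32.2] [276, 22, 3, 23] [2.115e+00 4.984e+00 2.000e-03]
green sd 53 [295.5, 37.0] [289, 31, 11, 14] [2.144e+00 4.400e+00 2.000e-03]
green sd 25 [288.0, 33.7] [284, 32, 9, 5] [2.192e+00 4.786e+00 2.000e-03]
green sd 105 [279.2, 129.0] [274, 125, 14, 10] [0.803 0.965 0.002]
green sd 16 [298.9, 154.8] [298, 152, 3, 6] [0.771 0.662 0.002]
green sd 23 [370.0, 191.6] [368, 187, 7, 11] [0.858 0.328 0.002]
green sd 78 [378.3, 193.3] [371, 188, 13, 11] [0.875 0.311 0.002]
green sd 359 [257.9, 260.6] [232, 246, 57, 24] [0.458 0.071 0.002]
blue sc 206 [93.1, 15.0] [82, 9, 23, 13] [0.467 2.659 0.01 ]
blue sc 660 [205.0, 137.8] [190, 123, 34, 31] [0.544 0.691 0.01 ]
blue sc 3282 [334.0, 225.9] [289, 190, 91, 74] [0.668 0.136 0.01 ]
blue sc 3776 [454.5, 243.0] [400, 206, 108, 77] [ 0.892 -0.059  0.01 ]
blue sc 170 [371.
[... 956 characters left out ...]
 36, 13] [ 0.497 -0.132  0.04 ]
purple sc 188 [263.5, 263.5] [253, 255, 22, 18] [0.45  0.098 0.03 ]
purple sc 18 [291.2, 266.2] [286, 263, 10, 8] [0.498 0.062 0.03 ]
purple sc 35 [263.5, 277.6] [253, 270, 22, 14] [0.431 0.063 0.03 ]
purple sd 121 [250.2, 241.1] [241, 235, 19, 13] [0.451 0.106 0.03 ]
purple sd 137 [264.6, 257.2] [241, 251, 45, 13] [0.462 0.037 0.03 ]
orange sc 17 [232.8, 64.1] [230, 63, 7, 4] [0.9   1.256 0.015]
yellow sc 477 [206.6, 44.8] [171, 36, 63, 21] [0.897 1.587 0.015]
yellow sc 1803 [313.1, 103.5] [268, 85, 86, 39] [0.998 0.726 0.015]
yellow sd 325 [246.1, 79.8] [218, 74, 54, 13] [0.921 1.924 0.015]
yellow sd 1053 [336.8, 121.1] [294, 109, 87, 25] [1.057 0.98  0.015]
```

View pics/crop1.png

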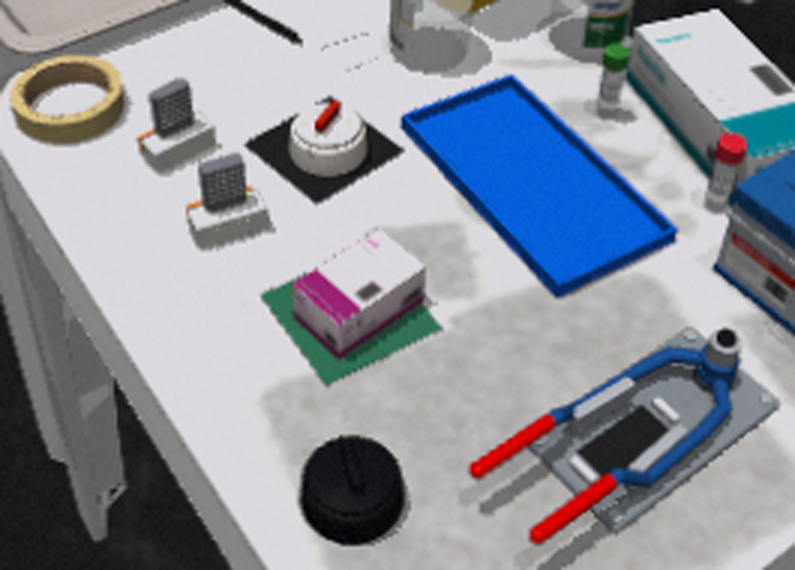

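The crop confirms the white timer on the dark mat and two capsules with their covers open on the far side. The black knob-top is the decoy. I'll move to a viewpoint over the mats.

Emit:
play_rows(
  series=[
    [[0.03,-0.043,0.002,0,0,0,1],[0.03,-0.043,0.002,0,0,0,1],[0.03,-0.043,0.002,0,0,0,1],[0.03,-0.043,0.002,0,0,0,1],[0.03,-0.043,0.002,0,0,0,1],[0.03,-0.043,0.002,0,0,0,1],[0.03,-0.043,0.002,0,0,0,1],[0.03,-0.043,0.002,0,0,0,1],[0.03,-0.043,0.002,0,0,0,1],[0.03,-0.043,0.002,0,0,0,1]],
  ],
)

```text
time: 1.25
tool_pos: [0.4478, 0.1922, 0.2507]
tool_rot: [0.0, 0.13, 0.992, 0.0]
contact_force: [0.7, 0.5, 0.1]
gripper_width: 0.996
grasp_force: 0.0
```

Run:
```python
from h import *
s=manip.state();print(s['time'],s['tool_pos'],s['tool_rot'],s['contact_force'])
f=grab('wrist','w1.png');print(f['R'].round(3),(-f['R'].T@f['t']).round(3))
```

```text
1.25 [0.44778672 0.19222855 0.25065099] [4.04209713e-04 1.30036647e-01 9.91509081e-01 2.23584724e-04] [0.66665682 0.51957343 0.09998623]
[[ 0.257  0.966  0.002]
 [ 0.919 -0.245  0.309]
 [ 0.299 -0.078 -0.951]] [0.371 0.213 0.393]
```

View pics/w1.png

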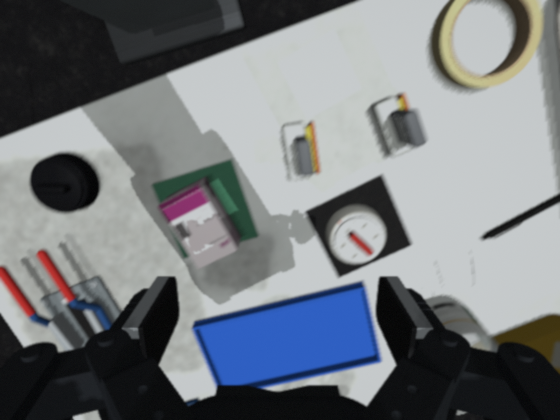

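Wrist view: carton (200,225), green mat (205,215), timer (358,237) on the dark mat, capsules (302,150) and (398,125) with orange and yellow bands on the right, tray (290,335).

```bash
cat >> h.py <<'E'
def mrect(f,m,z):
    ys,xs=np.nonzero(m); P=onz(f,np.c_[xs,ys],z)[:,:2]
    (c,wh,a)=cv2.minAreaRect((P*1000).astype(np.float32))
    return np.round(c,1).tolist(),np.round(wh,1).tolist(),round(a,1)
E
python3 - <<'E'
from h import *
f=grab('wrist')
for nm,lo,hi,z in(('green',(60,60,30),(95,255,255),.002),('blue',(105,150,80),(125,255,255),.016),('red',(0,150,100),(8,255,255),.048),('purple',(140,80,60),(170,255,255),.042),('orange',(8,150,120),(18,255,255),.012),('yellow',(22,150,120),(32,255,255),.012),('dark',(0,0,0),(179,120,50),.002)):
    for b in blobs(mask(f,lo,hi),20)[:12]:
        print(nm,b[0],b[1],b[2],mrect(f,b[3],z))
im=f['frame'];cv2.imwrite('pics/c2.png',np.hstack([cv2.resize(im[150:280,140:270],None,fx=3,fy=3,interpolation=cv2.INTER_CUBIC),cv2.resize(im[80:210,270:440],None,fx=2.3,fy=3,interpolation=cv2.INTER_CUBIC)]))
E
```

```text
green 2569 [222.8, 186.9] [159, 153, 105, 82] ([469.0, 101.5], [97.9, 97.8], 2.3)
green 88 [187.0, 241.0] [179, 226, 16, 25] ([501.9, 56.5], [35.0, 6.4], 5.6)
blue 12843 [296.1, 333.0] [200, 276, 188, 111] ([666.7, 151.8], [126.5, 228.0], 0.5)
blue 240 [99.0, 306.1] [77, 294, 39, 29] ([555.3, -77.6], [54.7, 20.4], 34.3)
blue 44 [44.0, 314.2] [38, 310, 16, 10] ([549.9, -149.6], [19.7, 7.2], 41.5)
red 141 [367.9, 236.1] [358, 226, 21, 21] ([536.7, 265.5], [30.7, 5.8], 32.2)
red 469 [61.9, 269.1] [44, 245, 37, 50] ([486.2, -73.2], [64.7, 10.4], 6.5)
red 440 [21.3, 285.1] [3, 261, 38, 49] ([492.6, -128.1], [64.1, 10.4], 6.8)
purple 899 [189.4, 196.3] [165, 178, 50, 37] ([444.6, 91.6], [21.1, 50.9], 12.4)
orange 36 [411.9, 92.1] [409, 86, 7, 14] ([405.3, 345.5], [14.5, 2.5], 10.1)
orange 121 [321.1, 139.6] [317, 115, 9, 50] ([428.3, 242.6], [2.7, 53.8], 84.8)
dark 20828 [105.4, 45.5] [0, 0, 337, 134] ([257.4, 90.0], [113.4, 391.6], 3.8)
dark 115 [525.3, 14.2] [521, 0, 9, 37] ([364.3, 471.2], [7.5, 33.6], 88.5)
dark 95 [405.3, 109.2] [398, 101, 18, 31] ([427.1, 336.8], [16.9, 32.2], 65.8)
dark 3108 [70.7, 176.3] [37, 147, 68, 59] ([394.4, -46.8], [65.8, 80.7], 4.7)
dark 2994 [368.7, 211.7] [313, 169, 104, 100] ([538.1, 273.7], [95.8, 96.3], 12.3)
dark 61 [214.9, 178.5] [211, 170, 11, 18] ([440.8, 114.5], [22.6, 5.9], 8.0)
dark 416 [526.7, 211.2] [491, 191, 69, 40] ([577.3, 460.7], [8.2, 86.4], 17.0)
dark 54 [241.2, 221.0] [235, 211, 13, 21] ([498.0, 128.9], [28.5, 2.9], 11.1)
dark 36763 [271.1, 375.8] [0, 277, 560, 143] ([700.4, 120.7], [845.7, 242.6], 74.9)
dark 43 [449.7, 298.4] [441, 297, 20, 5] ([672.8, 360.9], [24.6, 4.7], 87.2)
```

View pics/c2.png

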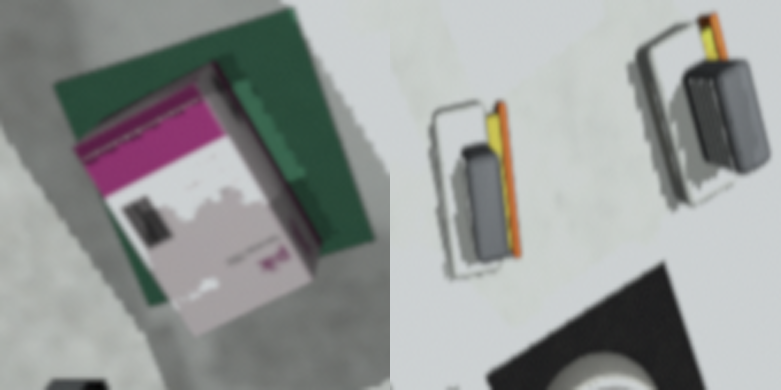

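Emit:
play_rows(
  series=[
    [[0.015,0.0122,-0.015,0,0,7.9,1],[0.015,0.0122,-0.015,0,0,7.9,1],[0.015,0.0122,-0.015,0,0,7.9,1],[0.015,0.0122,-0.015,0,0,7.9,1],[0.015,0.0122,-0.015,0,0,7.9,1],[0.014,0.0122,-0.015,0,0,7.9,1],[0,0,0,0,0,0,0.5],[0,0,0,0,0,0,0.5]],
  ],
)

```text
time: 2.15
tool_pos: [0.5352, 0.2677, 0.1599]
tool_rot: [-0.001, -0.279, 0.96, -0.0]
contact_force: [0.0, 0.3, -0.3]
gripper_width: 0.692
grasp_force: 0.0
```

```bash
cat >> h.py <<'E'
def tool():
    from scipy.spatial.transform import Rotation as Ro
    s=manip.state();q=s['tool_rot'];M=Ro.from_quat([q[1],q[2],q[3],q[0]]).as_matrix()
    print('t',round(s['time'],2),'tcp',np.round(s['tool_pos'],4),'yawY',np.degrees(np.arctan2(M[1,1],M[0,1])).round(1),'tilt',M[:2,2].round(3),'q6',round(s['joint_pos'][5],2),'w',round(s['gripper_width'],3),'g',round(s['grasp_force'],1),'F',np.round(s['contact_force'],1))
E
python3 - <<'E'
from h import *
f=grab('wrist','w2.png');tool()
for nm,lo,hi,z in(('red',(0,150,80),(8,255,255),.048),):
    for b in blobs(mask(f,lo,hi),20)[:12]:
        print(nm,b[0],b[1],b[2],mrect(f,b[3],z))
g=dict(f)
# carton & capsules from previous view (saved w1)
E
python3 - <<'E'
# earlier view geometry (camera pose at w1)
from h import *
f=grab('scene')
R=np.array([[.257,.966,.002],[.919,-.245,.309],[.299,-.078,-.951]]);c=np.array([.371,.213,.393])
w=grab('wrist');w['R']=R;w['t']=-R@c
print('carton',onz(w,[(166,200),(205,180),(246,243.3),(205.7,261.7)],.042)[:,:2].round(4).tolist())
A=[(463,150),(493,148),(507,258),(477,262)];B=[(722,68),(748,62),(769,160),(740,172)]
for C in(A,B): print('fin',onz(w,[((x-390)/2.3+270,y/3+80) for x,y in C],.071)[:,:2].round(4).tolist())
E
```

```text
t 2.2 tcp [0.5355 0.2675 0.1608] yawY 122.4 tilt [-0. -0.] q6 -1.8 w 0.604 g 0.0 F [ 0.8  0.4 -0. ]
red 287 [271.1, 208.1] [267, 188, 9, 41] ([537.5, 264.9], [32.5, 6.1], 33.9)
carton [[0.4383, 0.0736], [0.4284, 0.1206], [0.508, 0.1415], [0.5178, 0.0913]]
fin [[0.4021, 0.2285], [0.4046, 0.2402], [0.439, 0.2381], [0.4371, 0.226]]
fin [[0.4047, 0.3316], [0.4056, 0.3417], [0.4363, 0.3461], [0.437, 0.3344]]
```

Emit:
play_rows(
  series=[
    [[0.002,-0.0025,-0.025,0,0,1.5,0.5],[0,0,-0.025,0,0,0,0.5],[0,0,-0.025,0,0,0,0.5],[0,0,-0.025,0,0,0,0.5],[0,0,-0.0225,0,0,0,0.5],[0,0,0,0,0,0,0],[0,0,0,0,0,0,0],[0,0,0,0,0,0,0],[0,0,0,0,0,0,0],[0,0,0,0,0,0,0]],
  ],
)

```text
time: 3.3
tool_pos: [0.5392, 0.2651, 0.0397]
tool_rot: [0.002, -0.292, 0.956, -0.0]
contact_force: [-0.2, -0.0, 3.4]
gripper_width: 0.068
grasp_force: 62.4
```

Emit:
play_rows(
  series=[
    [[0,0,0.02,0,0,0,0],[0,0,0.02,0,0,0,0],[0.009,-0.03,0,0,0,0,0],[0.009,-0.03,0,0,0,0,0],[0.008,-0.04,0,0,0,0,0],[0,0,0,0,0,0,0],[0,0,-0.02,0,0,0,0],[0,0,-0.02,0,0,0,0],[0,0,0,0,0,0,0]],
  ],
)

```text
time: 4.2
tool_pos: [0.564, 0.1653, 0.0373]
tool_rot: [-0.0, -0.292, 0.956, 0.0]
contact_force: [-0.3, 0.4, -1.3]
gripper_width: 0.069
grasp_force: 65.8
```

Emit:
play_rows(
  series=[
    [[0,0,-0.002,0,0,0,0.1],[0,0,0,0,0,0,0.4],[0,0,0,0,0,0,0.4],[0,0,0.03,0,0,0,0.4],[0,0,0.04,0,0,0,0.5],[-0.02,-0.015,0.035,0,0,-5.3,1],[-0.025,-0.015,0.03,0,0,-5.3,1],[-0.025,-0.015,0,0,0,-5.3,1],[-0.021,-0.0135,0,0,0,-5.3,1],[0,0,0,0,0,0,1]],
  ],
)

```text
time: 5.2
tool_pos: [0.4714, 0.1055, 0.1712]
tool_rot: [0.0, -0.11, 0.994, -0.0]
contact_force: [1.2, 0.8, 0.1]
gripper_width: 1.0
grasp_force: 0.0
```

Run:
```python
from h import *
tool();f=grab('wrist','w3.png')
for nm,lo,hi,z in(('red',(0,150,80),(8,255,255),.046),('green',(60,60,30),(95,255,255),.002),('purple',(140,80,60),(170,255,255),.042),('dark',(0,0,0),(179,120,50),.002)):
    for b in blobs(mask(f,lo,hi),100)[:12]:
        print(nm,b[0],b[1],b[2],mrect(f,b[3],z))
```

```text
t 5.2 tcp [0.4714 0.1055 0.1712] yawY 102.7 tilt [ 0.001 -0.   ] q6 -1.73 w 1.0 g 0.0 F [1.2 0.8 0.1]
red 1108 [48.2, 172.4] [38, 132, 21, 82] ([487.6, -75.9], [65.8, 11.3], 6.9)
red 210 [318.3, 309.4] [311, 294, 16, 31] ([560.9, 164.8], [33.3, 6.1], 33.4)
green 5152 [277.5, 174.3] [213, 124, 122, 119] ([469.2, 100.7], [98.2, 98.2], 2.3)
purple 1651 [265.5, 166.7] [234, 154, 64, 27] ([445.4, 91.0], [20.9, 50.6], 12.7)
dark 5534 [477.6, 14.5] [337, 0, 223, 45] ([290.3, 211.9], [30.7, 188.3], 4.2)
dark 6369 [121.5, 62.3] [76, 18, 92, 89] ([394.1, -44.4], [76.3, 66.7], 89.5)
dark 135 [423.2, 176.4] [415, 160, 18, 35] ([429.8, 235.2], [3.5, 33.4], 84.8)
dark 500 [542.3, 204.2] [530, 187, 30, 41] ([432.2, 357.4], [39.5, 21.5], 8.1)
dark 1060 [45.0, 245.0] [33, 215, 24, 59] ([576.3, -103.5], [62.4, 20.6], 6.8)
dark 40684 [300.2, 363.1] [0, 243, 560, 177] ([635.0, 146.9], [229.4, 670.8], 12.6)
```

View pics/w3.png

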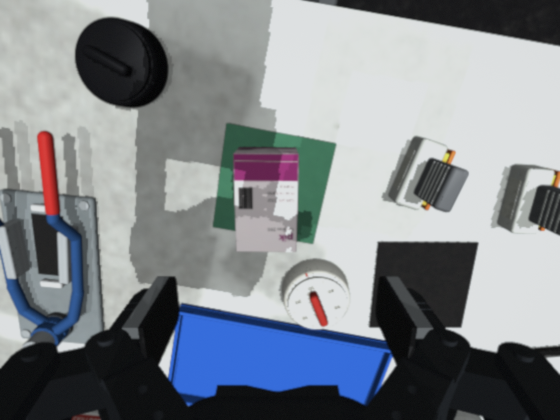

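Wrist view: carton top spans about (234..298, 160..252), far edge at row 252. Timer bar (318,309), now empty grey mat centred near (422,285), press at left.

Run:
```python
from h import *
f=grab('wrist')
P=onz(f,[(236,252),(297,252),(234,161),(298,161)],.042)[:,:2]; print(P.round(4).tolist())
m=(P[0]+P[1])/2; a=np.radians(12.5); print('ctr',m-.043*np.array([np.cos(a),np.sin(a)]),P.mean(0))
M=onz(f,[(378,242),(477,243),(463,328),(370,327)],.002)[:,:2];print('grey',M.round(4).tolist(),M.mean(0))
tool()
```

```text
[[0.5245, 0.0824], [0.5129, 0.1337], [0.4473, 0.0662], [0.4361, 0.1156]]
ctr [0.47669175 0.09872159] [0.48019987 0.09947521]
grey [[0.5023, 0.2153], [0.4818, 0.3112], [0.5779, 0.3361], [0.5985, 0.2377]] [0.5401365  0.27508239]
t 5.3 tcp [0.4732 0.1063 0.1713] yawY 102.8 tilt [0.001 0.   ] q6 -1.73 w 1.002 g 0.0 F [-0.2 -0.1  0.5]
```

Emit:
play_rows(
  series=[
    [[0.004,-0.007,-0.03,0,0,0,1],[0,0,-0.035,0,0,0,1],[0,0,-0.035,0,0,0,1],[0,0,-0.035,0,0,0,1],[0,0,-0.026,0,0,0,1],[0,0,0,0,0,0,0.4],[0,0,0,0,0,0,0.3],[0,0,0,0,0,0,0.3],[0,0,0,0,0,0,0.3],[0,0,0,0,0,0,0.3]],
  ],
)

```text
time: 6.3
tool_pos: [0.4781, 0.0994, 0.0113]
tool_rot: [0.001, -0.111, 0.994, -0.0]
contact_force: [-0.1, -0.4, -0.1]
gripper_width: 0.623
grasp_force: 64.2
```

Emit:
play_rows(
  series=[
    [[0,0,0.03,0,0,0,0.3],[0,0,0.05,0,0,0,0.3],[0.013,0.0355,0,0,0,0,0.3],[0.013,0.035,0,0,0,0,0.3],[0.013,0.035,0,0,0,0,0.3],[0.012,0.035,0,0,0,0,0.3],[0.012,0.035,0,0,0,0,0.3],[0,0,-0.04,0,0,0,0.3],[0,0,-0.03,0,0,0,0.3],[0,0,-0.009,0,0,0,0.3]],
  ],
)

```text
time: 7.3
tool_pos: [0.5376, 0.2746, 0.0107]
tool_rot: [-0.004, -0.112, 0.994, -0.001]
contact_force: [-24.4, -7.0, 49.1]
gripper_width: 0.623
grasp_force: 71.0
```

Emit:
play_rows(
  series=[
    [[0,0,0.002,0,0,0,0.3]],
  ],
)

```text
time: 7.4
tool_pos: [0.5396, 0.2749, 0.0132]
tool_rot: [-0.001, -0.111, 0.994, -0.0]
contact_force: [-0.5, -0.3, -1.2]
gripper_width: 0.623
grasp_force: 65.3
```

Emit:
play_rows(
  series=[
    [[0,0,-0.001,0,0,0,0.65],[0,0,0,0,0,0,1],[0,0,0,0,0,0,1],[0,0,0.04,0,0,0,1],[0,0,0.04,0,0,0,1],[0.006,-0.03,0.04,0,0,7,1],[0.006,-0.03,0.03,0,0,7,1],[0.006,-0.03,0.0,0,0,7,1],[0.004,-0.02,0.0,0,0,0,0.5],[0,0,0,0,0,0,0.5]],
  ],
)

```text
time: 8.4
tool_pos: [0.5626, 0.1628, 0.1622]
tool_rot: [0.001, -0.289, 0.957, -0.0]
contact_force: [-0.3, 1.4, -0.6]
gripper_width: 0.69
grasp_force: 0.0
```

Run:
```python
from h import *
tool();f=grab('wrist','w4.png')
for nm,lo,hi,z in(('red',(0,150,80),(8,255,255),.046),('green',(60,60,30),(95,255,255),.002),('purple',(140,80,60),(170,255,255),.042),('dark',(0,0,0),(179,120,50),.002)):
    for b in blobs(mask(f,lo,hi),100)[:12]:
        print(nm,b[0],b[1],b[2],mrect(f,b[3],z))
```

```text
t 8.4 tcp [0.5626 0.1628 0.1622] yawY 123.6 tilt [ 0.001 -0.   ] q6 -2.0 w 0.69 g 0.0 F [-0.3  1.4 -0.6]
red 285 [278.8, 206.4] [275, 187, 8, 40] ([562.3, 164.9], [32.1, 5.5], 33.9)
green 14659 [277.0, 59.8] [195, 0, 166, 142] ([469.6, 100.9], [98.5, 98.4], 2.3)
green 159 [67.1, 332.1] [58, 325, 19, 16] ([810.7, 64.0], [14.7, 14.3], 77.8)
green 751 [11.4, 380.7] [0, 353, 35, 53] ([906.2, 43.7], [75.5, 36.7], 19.1)
purple 1481 [421.5, 218.5] [389, 197, 66, 43] ([507.3, 267.8], [21.2, 50.6], 12.9)
dark 268 [439.2, 113.6] [425, 82, 30, 44] ([424.5, 236.4], [35.0, 24.4], 42.5)
dark 304 [536.4, 174.5] [523, 157, 29, 37] ([420.0, 348.8], [34.7, 7.8], 11.5)
dark 39937 [285.1, 360.4] [0, 169, 560, 251] ([665.7, 236.2], [294.4, 652.1], 33.5)
```

View pics/w4.png

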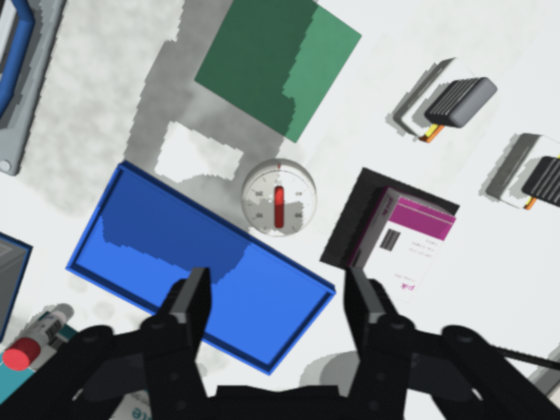

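Emit:
play_rows(
  series=[
    [[0,0.002,-0.03,0,0,0,0.5],[0,0,-0.03,0,0,0,0.5],[0,0,-0.03,0,0,0,0.5],[0,0,-0.025,0,0,0,0.5],[0,0,-0.011,0,0,0,0.5],[0,0,0,0,0,0,0],[0,0,0,0,0,0,0],[0,0,0,0,0,0,0],[0,0,0,0,0,0,0],[0,0,0,0,0,0,0]],
  ],
)

```text
time: 9.45
tool_pos: [0.5631, 0.1671, 0.0371]
tool_rot: [0.001, -0.29, 0.957, -0.0]
contact_force: [1.2, 0.2, 2.4]
gripper_width: 0.069
grasp_force: 61.7
```

Emit:
play_rows(
  series=[
    [[0,0,0.02,0,0,0,0],[0,0,0.02,0,0,0,0],[-0.031,-0.0215,0,0,0,0,0],[-0.031,-0.0215,0,0,0,0,0],[-0.031,-0.021,0,0,0,0,0],[0,0,0,0,0,0,0],[0,0,-0.02,0,0,0,0],[0,0,-0.017,0,0,0,0],[0,0,0,0,0,0,0]],
  ],
)

```text
time: 10.35
tool_pos: [0.4691, 0.1029, 0.0382]
tool_rot: [-0.0, -0.29, 0.957, 0.0]
contact_force: [-0.4, 0.3, -0.8]
gripper_width: 0.067
grasp_force: 64.7
```

Emit:
play_rows(
  series=[
    [[0,0,-0.0015,0,0,0,0.1],[0,0,0,0,0,0,0.4],[0,0,0,0,0,0,0.4],[0,0,0.04,0,0,0,0.4],[0,0,0.05,0,0,-6,0.6],[-0.012,0.032,0.04,0,0,-8,0.6],[-0.012,0.032,0.01,0,0,-8,0.6],[-0.012,0.032,0.0,0,0,-8,0.6],[-0.013,0.032,0.0,0,0,-8,0.6],[0,0,0,0,0,0,0.6]],
  ],
)

```text
time: 11.35
tool_pos: [0.4193, 0.2321, 0.1758]
tool_rot: [0.0, 0.036, 0.999, 0.001]
contact_force: [-0.4, -1.0, -0.5]
gripper_width: 0.6
grasp_force: 0.0
```

Run:
```python
from h import *
tool();f=grab('wrist','w5.png')
for nm,lo,hi,z in(('red',(0,150,80),(8,255,255),.048),('green',(60,60,30),(95,255,255),.002),('orange',(8,150,100),(18,255,255),.021),('yellow',(22,150,100),(32,255,255),.012),('darkgrey',(0,0,40),(179,80,130),.071)):
    for b in blobs(mask(f,lo,hi),100)[:12]:
        print(nm,b[0],b[1],b[2],mrect(f,b[3],z))
```

```text
t 11.35 tcp [0.4193 0.2321 0.1758] yawY 85.9 tilt [0.    0.001] q6 -1.15 w 0.6 g 0.0 F [-0.4 -1.  -0.5]
red 201 [134.3, 264.8] [121, 251, 28, 28] ([467.1, 105.4], [30.8, 4.9], 33.8)
green 4319 [149.1, 233.9] [88, 194, 115, 100] ([469.2, 101.3], [98.5, 98.1], 2.6)
orange 175 [287.0, 200.1] [285, 171, 5, 59] ([426.5, 241.6], [2.9, 54.2], 85.1)
yellow 206 [283.1, 197.1] [280, 175, 6, 51] ([428.7, 237.6], [4.6, 48.1], 86.4)
darkgrey 3413 [170.7, 20.5] [98, 0, 150, 38] ([285.7, 176.1], [93.9, 21.2], 85.8)
darkgrey 1513 [260.2, 57.9] [0, 17, 560, 82] ([312.0, 237.5], [16.6, 376.5], 1.4)
darkgrey 1216 [455.9, 109.5] [439, 53, 60, 114] ([356.2, 366.5], [32.7, 75.4], 84.4)
darkgrey 1505 [534.1, 112.6] [488, 63, 71, 96] ([360.2, 411.5], [42.7, 63.6], 84.8)
darkgrey 152 [14.0, 186.7] [0, 153, 25, 66] ([388.5, 38.1], [17.5, 50.9], 72.0)
darkgrey 639 [366.9, 184.6] [355, 157, 41, 69] ([406.8, 300.9], [25.9, 53.1], 74.4)
darkgrey 254 [98.7, 175.2] [91, 160, 16, 35] ([384.1, 105.4], [24.8, 8.1], 16.4)
darkgrey 1557 [396.1, 203.0] [372, 177, 45, 54] ([420.0, 324.7], [46.5, 27.3], 45.7)
darkgrey 1002 [269.9, 213.5] [259, 186, 21, 55] ([421.1, 226.9], [14.9, 43.0], 86.1)
darkgrey 152 [129.8, 199.4] [88, 195, 81, 14] ([402.5, 121.9], [3.8, 62.0], 4.6)
darkgrey 1221 [160.7, 237.8] [113, 214, 72, 74] ([443.1, 135.8], [59.3, 48.0], 19.3)
darkgrey 1008 [202.5, 289.3] [184, 214, 41, 146] ([485.1, 169.3], [31.7, 132.2], 77.0)
```

View pics/w5.png

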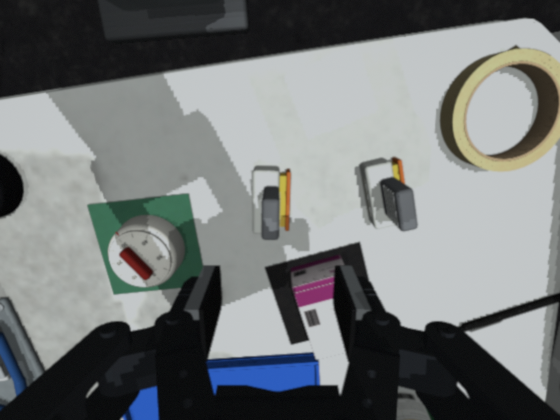

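Wrist view: capsule A fin at (270,215) with its orange cover on the right (287,200); capsule B at (395,203). The timer stands on green and the carton is now on the dark mat. Next I'll grasp A.

Emit:
play_rows(
  series=[
    [[0.006,-0.0055,-0.03,0,0,0,0.6],[0,0,-0.03,0,0,0,0.6],[0,0,-0.03,0,0,0,0.6],[0,0,-0.03,0,0,0,0.6],[0,0,-0.022,0,0,0,0.6],[0,0,0,0,0,0,0],[0,0,0,0,0,0,0],[0,0,0,0,0,0,0],[0,0,0,0,0,0,0],[0,0,0,0,0,0,0]],
  ],
)

```text
time: 12.4
tool_pos: [0.4274, 0.2241, 0.0343]
tool_rot: [0.001, 0.037, 0.999, 0.0]
contact_force: [0.4, -0.1, -1.7]
gripper_width: 0.154
grasp_force: 59.4
```

Emit:
play_rows(
  series=[
    [[0,0,0.03,0,0,0,0],[0,0,0.045,0,0,0,0],[0,0,0.045,0,0,0,0],[0.01,-0.045,0.03,0,0,0,0],[0.01,-0.045,0.01,0,0,0,0],[0.01,-0.045,0,0,0,3,0],[0.01,-0.045,0,0,0,4,0],[0.01,-0.045,0,0,0,4,0],[0.01,-0.045,0,0,0,0,0],[0,-0.045,0,0,0,0,0]],
  ],
)

```text
time: 13.4
tool_pos: [0.4862, -0.089, 0.1911]
tool_rot: [0.001, -0.059, 0.998, -0.0]
contact_force: [0.2, 0.1, -1.0]
gripper_width: 0.162
grasp_force: 59.4
```

Run:
```python
from h import *
tool();f=grab('wrist','w6.png')
for nm,lo,hi,z in(('red',(0,150,80),(8,255,255),.042),('orange',(8,150,100),(18,255,255),.021)):
    for b in blobs(mask(f,lo,hi),100)[:12]:
        print(nm,b[0],b[1],b[2],mrect(f,b[3],z))
```

```text
t 13.4 tcp [ 0.4862 -0.089   0.1911] yawY 96.8 tilt [ 0.002 -0.   ] q6 -2.02 w 0.162 g 59.4 F [ 0.2  0.1 -1. ]
red 575 [221.9, 198.3] [217, 161, 11, 73] ([494.7, -136.1], [65.7, 7.5], 7.0)
red 277 [285.6, 180.0] [282, 161, 8, 38] ([471.7, -82.7], [32.7, 6.1], 7.4)
red 265 [492.2, 200.2] [484, 185, 17, 32] ([468.6, 101.5], [33.7, 6.7], 34.4)
orange 335 [306.9, 236.3] [303, 211, 8, 54] ([531.9, -53.5], [56.0, 6.5], 6.9)
```

View pics/w6.png

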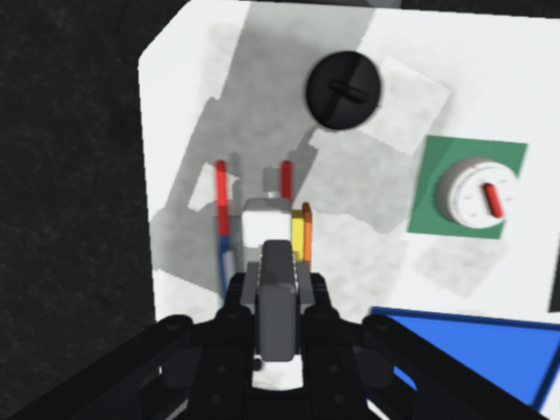

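Wrist view: capsule A is in hand, with its case at (268,220) and orange cover at (307,236), and it blocks the press. The timer bar measures within 1 mm of the green mat's centre. I'll shift sideways for a clear look at the press.

Emit:
play_rows(
  series=[
    [[0.008,0.03,0,0,0,0,0],[0.008,0.03,0,0,0,0,0],[0.008,0.03,0,0,0,0,0],[0,0,0,0,0,0,0]],
  ],
)

```text
time: 13.85
tool_pos: [0.51, 0.0057, 0.1908]
tool_rot: [0.0, -0.061, 0.998, 0.0]
contact_force: [-0.6, -0.4, -1.9]
gripper_width: 0.157
grasp_force: 59.5
```

Run:
```python
from h import *
tool();f=grab('wrist','w7.png');np.savez('w7.npz',**f)
for nm,lo,hi,z in(('red',(0,150,80),(8,255,255),.042),('orange',(8,150,100),(18,255,255),.178)):
    for b in blobs(mask(f,lo,hi),100)[:12]:
        print(nm,b[0],b[1],b[2],mrect(f,b[3],z))
p=proj(f,[[.57,-.097,.008]])[0];print(p)
x,y=p.astype(int);x0=max(x-130,0);y0=max(y-120,0)
print(x0,y0);cv2.imwrite('pics/c7.png',cv2.resize(f['frame'][y0:y0+200,x0:x0+260],None,fx=3,fy=3,interpolation=cv2.INTER_CUBIC))
```

```text
t 13.85 tcp [0.51   0.0057 0.1908] yawY 97.0 tilt [0.001 0.001] q6 -1.83 w 0.157 g 59.5 F [-0.6 -0.4 -1.9]
red 931 [114.2, 157.5] [104, 119, 22, 78] ([494.8, -134.0], [65.4, 10.5], 6.9)
red 878 [180.2, 158.4] [172, 119, 17, 79] ([488.5, -78.4], [66.3, 10.1], 6.3)
red 301 [396.0, 161.8] [387, 145, 20, 35] ([468.4, 103.7], [33.1, 6.9], 34.4)
orange 323 [306.8, 236.3] [303, 211, 8, 54] ([492.6, 18.8], [27.8, 3.1], 7.1)
[168.07933388 231.32872841]
38 111
```

View pics/c7.png

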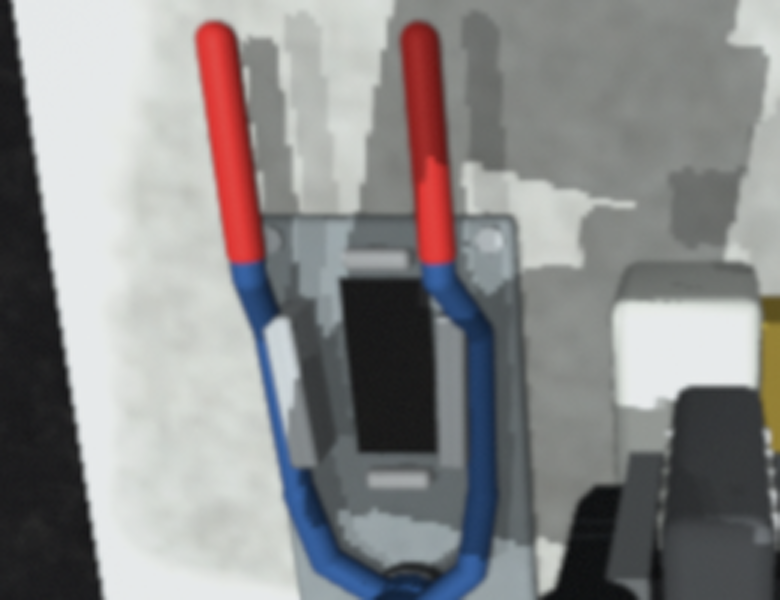

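Crop: red grips at (230,140) and (430,140), near stop (376,258), far stop (398,480), dark nest floor between them. The case of the held capsule is at right, near edge (613..755, 302).

Run:
```python
from h import *
f=dict(np.load('w7.npz'))
c=lambda x,y:(x/3+38,y/3+111)
S=onz(f,[c(376,258),c(398,480)],.014)[:,:2];print('stops',S,S.mean(0),np.linalg.norm(S[1]-S[0]),np.degrees(np.arctan2(*(S[1]-S[0])[::-1])))
S=onz(f,[c(265,217),c(517,215)],.008)[:,:2];u=np.array([np.cos(.116),np.sin(.116)]);print('plate',np.linalg.norm(S[1]-S[0]),S.mean(0)+.052*u)
E=onz(f,[c(613,302),c(757,302),],.1825)[:,:2]-np.array([.51,.0057]);v=np.array([-u[1],u[0]])
print('case',E@u,E@v)
```

```text
stops [[ 0.53244263 -0.10068259]
 [ 0.61125247 -0.09156967]] [ 0.57184755 -0.09612613] 0.07933495905977397 6.595919701755047
plate 0.08142613484111043 [ 0.57130241 -0.09201921]
case [-0.03059752 -0.03072146] [-0.0155011  0.0065673]
```

Emit:
play_rows(
  series=[
    [[0.02,-0.034,0,0,0,0,0],[0.021,-0.034,0,0,0,-0.4,0],[0.021,-0.034,0,0,0,0,0],[0,0,-0.03,0,0,0,0],[0,0,-0.03,0,0,0,0],[0,0,-0.03,0,0,0,0],[0,0,-0.02,0,0,0,0],[0,0,0,0,0,0,0]],
  ],
)

```text
time: 14.7
tool_pos: [0.5685, -0.099, 0.0765]
tool_rot: [-0.004, -0.055, 0.998, 0.001]
contact_force: [0.5, -0.2, -0.9]
gripper_width: 0.157
grasp_force: 59.5
```

Emit:
play_rows(
  series=[
    [[0,0,0,0,0,0,0],[0,0,0,0,0,0,0]],
  ],
)

```text
time: 14.9
tool_pos: [0.5729, -0.0997, 0.0825]
tool_rot: [0.002, -0.055, 0.998, -0.001]
contact_force: [0.2, 0.2, -0.6]
gripper_width: 0.158
grasp_force: 59.5
```

Run:
```python
from h import *
tool();print(manip.state()['joint_pos'],manip.state()['joint_vel'])
```

```text
t 14.9 tcp [ 0.5729 -0.0997  0.0825] yawY 96.3 tilt [ 0.003 -0.001] q6 -1.98 w 0.158 g 59.5 F [ 0.2  0.2 -0.6]
[-3.00158339e-01  8.61542337e-02  1.83793816e+00 -1.80330254e-04
  1.21412583e+00 -1.98162219e+00] [ 0.00259222 -0.00534626 -0.00672456 -0.00013139 -0.00151488  0.00014846]
```

Emit:
play_rows(
  series=[
    [[-0.001,0.003,0,0,0,0.3,0],[0,0,0,0,0,0,0],[0,0,-0.015,0,0,0,0],[0,0,-0.011,0,0,0,0],[0,0,0,0,0,0,0],[0,0,0,0,0,0,0]],
  ],
)

```text
time: 15.5
tool_pos: [0.5699, -0.0958, 0.0531]
tool_rot: [-0.001, -0.058, 0.998, 0.0]
contact_force: [0.3, 0.2, -1.2]
gripper_width: 0.154
grasp_force: 59.5
```

Emit:
play_rows(
  series=[
    [[0.001,-0.0005,-0.005,0,0,0,0],[0,0,-0.004,0,0,0,0],[0,0,0,0,0,0,0]],
  ],
)

```text
time: 15.8
tool_pos: [0.5713, -0.0964, 0.0447]
tool_rot: [-0.001, -0.058, 0.998, 0.0]
contact_force: [0.2, 0.6, -0.3]
gripper_width: 0.158
grasp_force: 59.5
```

Emit:
play_rows(
  series=[
    [[0,0,-0.002,0,0,0,0],[0,0,0,0,0,0,0]],
  ],
)

```text
time: 16.0
tool_pos: [0.5716, -0.0965, 0.0432]
tool_rot: [-0.0, -0.058, 0.998, 0.0]
contact_force: [-0.0, 0.6, -1.5]
gripper_width: 0.156
grasp_force: 59.5
```

Emit:
play_rows(
  series=[
    [[0,0,0,0,0,0,0.3],[0,0,0,0,0,0,0.3],[0,0,0.03,0,0,0,0.3],[0,0,0.04,0,0,0,0.3],[0,0,0.04,0,0,0,0.6],[-0.03,-0.0037,0.01,0,0,0,1],[-0.03,-0.0037,0,0,0,0,1],[-0.02,-0.0023,0,0,0,0,1],[0,0,0,0,0,0,1]],
  ],
)

```text
time: 16.9
tool_pos: [0.4903, -0.1063, 0.1636]
tool_rot: [0.0, -0.058, 0.998, -0.0]
contact_force: [0.3, 0.2, -0.5]
gripper_width: 1.004
grasp_force: 0.0
```

```bash
cat > press.py <<'E'
from h import *
tool();f=grab('wrist','p%d.png'%int(manip.state()['time']*100))
u=np.array([np.cos(.115),np.sin(.115)]);v=np.array([-u[1],u[0]]);N=np.array([.5715,-.0965])
for nm,lo,hi,z in(('red',(0,150,80),(8,255,255),.042),('orange',(8,150,90),(18,255,255),.029),('yellow',(20,130,90),(34,255,255),.025)):
    for b in blobs(mask(f,lo,hi),40)[:12]:
        r=mrect(f,b[3],z); d=np.array(r[0])/1000-N; print(nm,b[0],b[1],r,'nest xy',(d@u*1000).round(1),(d@v*1000).round(1))
E
python3 press.py
```

```text
t 16.9 tcp [ 0.4903 -0.1063  0.1636] yawY 96.6 tilt [ 0.001 -0.   ] q6 -2.05 w 1.004 g 0.0 F [ 0.3  0.2 -0.5]
red 932 [241.0, 205.1] ([495.4, -134.0], [67.1, 9.6], 6.9) nest xy -79.9 -28.5
red 900 [310.9, 205.0] ([488.9, -78.5], [67.2, 9.2], 7.4) nest xy -80.0 27.4
red 348 [539.1, 207.7] ([468.7, 105.3], [34.8, 7.4], 34.0) nest xy -79.0 212.3
orange 220 [294.0, 280.2] ([564.8, -81.4], [58.2, 3.6], 7.4) nest xy -4.9 15.8
yellow 259 [289.2, 277.8] ([566.9, -85.8], [53.7, 5.5], 5.9) nest xy -3.3 11.2
```

```bash
ls pics
python3 - <<'E'
import cv2,glob
im=cv2.imread(sorted(glob.glob('pics/p1*.png'))[-1]);cv2.imwrite('pics/c8.png',cv2.resize(im[190:340,200:360],None,fx=4,fy=4,interpolation=cv2.INTER_CUBIC))
E
```

```text
c2.png
c7.png
crop1.png
p1689.png
scene0.png
side0.png
w1.png
w2.png
w3.png
w4.png
w5.png
w6.png
w7.png
wrist0.png
```

View pics/c8.png

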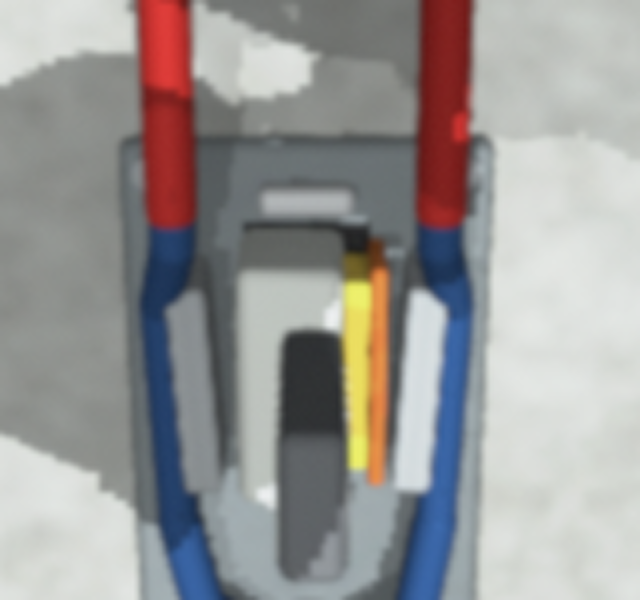

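The crop shows the capsule between the stops and the jaws, cover side toward the left-handle jaw and a gap on both sides. Next I'll squeeze.

Emit:
play_rows(
  series=[
    [[0.001,0,-0.04,0,0,0,1],[0,0,-0.04,0,0,0,1],[0,0,-0.035,0,0,0,1],[0,0,-0.025,0,0,0,1],[0,0,0,0,0,0,1],[0,0,0,0,0,0,0.7],[0,0,0,0,0,0,0.6],[0,0,0,0,0,0,0.55],[0,0,0,0,0,0,0.52]],
  ],
)

```text
time: 17.85
tool_pos: [0.4947, -0.1068, 0.0261]
tool_rot: [0.002, -0.058, 0.998, -0.001]
contact_force: [-0.4, 0.5, 3.9]
gripper_width: 0.518
grasp_force: 2.4
```

Emit:
play_rows(
  series=[
    [[0,0,0,0,0,0,0.48],[0,0,0,0,0,0,0.45],[0,0,0,0,0,0,0.45],[0,0,0,0,0,0,0.44],[0,0,0,0,0,0,0.44]],
  ],
)

```text
time: 18.35
tool_pos: [0.4946, -0.1068, 0.0266]
tool_rot: [0.002, -0.058, 0.998, -0.001]
contact_force: [-3.7, 2.0, 11.6]
gripper_width: 0.454
grasp_force: 47.2
```

Emit:
play_rows(
  series=[
    [[0,0,0,0,0,0,0.6],[0,0,0,0,0,0,0.8],[0,0,0,0,0,0,1],[0,0,0,0,0,0,1],[0,0,0.04,0,0,0,1],[0,0,0.05,0,0,0,1],[0,0,0.047,0,0,0,1],[0,0,0,0,0,0,1],[0,0,0,0,0,0,1]],
  ],
)

```text
time: 19.25
tool_pos: [0.4935, -0.1065, 0.162]
tool_rot: [0.001, -0.058, 0.998, -0.001]
contact_force: [-0.7, 0.1, -0.6]
gripper_width: 1.004
grasp_force: 0.0
```

```bash
python3 press.py; cp pics/p18*.png pics/z.png 2>/dev/null
python3 - <<'E'
import cv2,glob
im=cv2.imread(sorted(glob.glob('pics/p1*.png'))[-1]);cv2.imwrite('pics/c9.png',cv2.resize(im[190:340,200:360],None,fx=4,fy=4,interpolation=cv2.INTER_CUBIC))
E
```

```text
t 19.25 tcp [ 0.4935 -0.1065  0.162 ] yawY 96.7 tilt [ 0.003 -0.001] q6 -2.05 w 1.004 g 0.0 F [-0.7  0.1 -0.6]
red 937 [241.6, 200.9] ([494.9, -133.9], [66.2, 9.6], 6.8) nest xy -80.4 -28.4
red 914 [312.1, 200.9] ([488.4, -78.4], [66.2, 9.2], 6.7) nest xy -80.5 27.5
red 355 [542.6, 204.2] ([468.0, 105.1], [34.9, 7.4], 34.3) nest xy -79.7 212.1
orange 84 [290.3, 262.8] ([551.9, -87.4], [37.4, 1.8], 7.4) nest xy -18.4 11.3
```

View pics/c9.png

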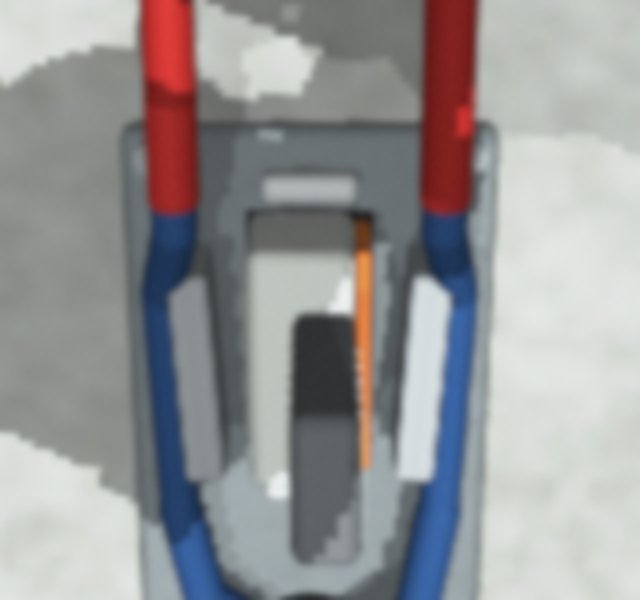

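The crop shows the cover flush with no yellow and the handles sprung open. The capsule now sits about 3 mm toward +y. Next I'll regrasp it and carry it to the tray.

Emit:
play_rows(
  series=[
    [[0.026,0.0045,0,0,0,0,0.3],[0.026,0.0045,0,0,0,0,0.3],[0.026,0.0045,0,0,0,0,0.3],[0,0,0,0,0,0,0.3],[0,0,0,0,0,0,0.3],[0,0,-0.03,0,0,0,0.3],[0,0,-0.03,0,0,0,0.3],[0,0,0,0,0,0,0.3]],
  ],
)

```text
time: 20.1
tool_pos: [0.5655, -0.0916, 0.0943]
tool_rot: [-0.006, -0.058, 0.998, 0.002]
contact_force: [-0.8, 0.4, -0.5]
gripper_width: 0.299
grasp_force: 0.0
```

Emit:
play_rows(
  series=[
    [[0,0,0,0,0,0,0.3],[0,0,0,0,0,0,0.3]],
  ],
)

```text
time: 20.3
tool_pos: [0.5713, -0.0931, 0.1021]
tool_rot: [0.001, -0.058, 0.998, -0.0]
contact_force: [0.1, -0.0, 1.1]
gripper_width: 0.301
grasp_force: 0.0
```

Emit:
play_rows(
  series=[
    [[0,0,-0.02,0,0,0,0.3],[0,0,-0.02,0,0,0,0.3],[0,0,-0.015,0,0,0,0.3],[0,0,0,0,0,0,0.3],[0,0,0,0,0,0,0.3],[0,0,0,0,0,0,0],[0,0,0,0,0,0,0],[0,0,0,0,0,0,0],[0,0,0,0,0,0,0]],
  ],
)

```text
time: 21.2
tool_pos: [0.5718, -0.093, 0.0469]
tool_rot: [0.001, -0.058, 0.998, -0.0]
contact_force: [0.6, 0.3, 5.5]
gripper_width: 0.154
grasp_force: 61.7
```

Emit:
play_rows(
  series=[
    [[0,0,0.02,0,0,0,0],[0,0,0.03,0,0,0,0],[0,0,0.03,0,0,0,0],[0.014,0.035,0.01,0,0,0,0],[0.014,0.04,0,0,0,0,0],[0.014,0.04,0,0,0,0,0],[0.018,0.04,0,0,0,-3,0],[0.018,0.035,0,0,0,-3,0],[0.018,0,0,0,0,0,0],[0,0,0,0,0,0,0]],
  ],
)

```text
time: 22.2
tool_pos: [0.6675, 0.0984, 0.1346]
tool_rot: [-0.0, -0.007, 1.0, -0.0]
contact_force: [-0.3, 0.1, -0.9]
gripper_width: 0.149
grasp_force: 60.9
```

Emit:
play_rows(
  series=[
    [[0,0,-0.03,0,0,0,0],[0,0,-0.03,0,0,0,0],[0,0,0,0,0,0,0],[0,0,0,0,0,0,0]],
  ],
)

```text
time: 22.6
tool_pos: [0.6654, 0.0967, 0.0746]
tool_rot: [-0.001, -0.005, 1.0, -0.0]
contact_force: [0.4, 0.3, -0.1]
gripper_width: 0.152
grasp_force: 60.9
```

Emit:
play_rows(
  series=[
    [[0,0,-0.015,0,0,0,0],[0,0,-0.011,0,0,0,0],[0,0,0,0,0,0,0],[0,0,-0.004,0,0,0,0],[0,0,0,0,0,0,0],[0,0,0,0,0,0,0]],
  ],
)

```text
time: 23.2
tool_pos: [0.6669, 0.0973, 0.0457]
tool_rot: [0.0, -0.006, 1.0, 0.0]
contact_force: [-0.1, 0.1, 0.1]
gripper_width: 0.16
grasp_force: 60.9
```

Emit:
play_rows(
  series=[
    [[0,0,-0.002,0,0,0,0],[0,0,0,0,0,0,0.2],[0,0,0,0,0,0,0.5],[0,0,0.03,0,0,0,0.5],[0,0,0.05,0,0,0,0.5],[0,0,0.05,0,0,0,0.5],[-0.035,0.034,0,0,0,1,0.5],[-0.035,0.034,0,0,0,1,0.5],[-0.035,0.034,0,0,0,1,0.6],[-0.035,0.034,0,0,0,1,0.6]],
  ],
)

```text
time: 24.2
tool_pos: [0.5255, 0.2343, 0.174]
tool_rot: [0.001, -0.041, 0.999, 0.0]
contact_force: [1.0, 0.2, -0.3]
gripper_width: 0.6
grasp_force: 0.0
```

Emit:
play_rows(
  series=[
    [[-0.035,0.034,0,0,0,1,0.6],[-0.035,0.034,0,0,0,1,0.6],[-0.035,0.033,0,0,0,1,0.6],[0,0,0,0,0,0,0.6],[0,0,0,0,0,0,0.6]],
  ],
)

```text
time: 24.7
tool_pos: [0.4212, 0.335, 0.1738]
tool_rot: [0.001, -0.068, 0.998, 0.0]
contact_force: [0.1, 0.1, -0.3]
gripper_width: 0.6
grasp_force: 0.0
```

Run:
```python
from h import *
tool();f=grab('wrist','w10.png');np.savez('w10.npz',**f)
for nm,lo,hi,z in(('orange',(8,150,90),(18,255,255),.021),('yellow',(22,150,100),(32,255,255),.015),('darkgrey',(0,0,20),(179,80,120),.071),('purple',(140,80,60),(170,255,255),.042)):
    for b in blobs(mask(f,lo,hi),100)[:16]:
        r=mrect(f,b[3],z)
        if np.hypot(r[0][0]-420,r[0][1]-335)<40 or nm!='darkgrey':print(nm,b[0],b[1],b[2],r)
```

```text
t 24.7 tcp [0.4212 0.335  0.1738] yawY 97.8 tilt [0.001 0.   ] q6 -1.17 w 0.6 g 0.0 F [ 0.1  0.1 -0.3]
orange 189 [287.7, 196.7] [285, 167, 6, 60] ([422.8, 345.7], [54.5, 3.1], 10.5)
yellow 243 [283.5, 195.2] [280, 171, 7, 52] ([424.8, 342.0], [48.2, 5.0], 10.5)
darkgrey 1063 [269.8, 209.8] [256, 183, 26, 55] ([421.4, 329.5], [42.5, 16.9], 12.2)
purple 490 [175.0, 281.3] [160, 272, 41, 23] ([508.9, 261.4], [20.7, 36.2], 13.1)
```

View pics/w10.png

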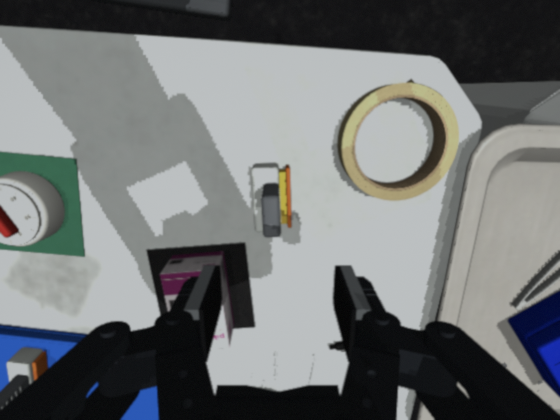

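Wrist view: capsule B fin at (270,210), open cover on the right at (288,197). Capsule A stands in the tray at (25,365). Next I'll grasp B.

Emit:
play_rows(
  series=[
    [[0.005,-0.005,-0.03,0,0,2.8,0.6],[0,0,-0.03,0,0,0,0.6],[0,0,-0.03,0,0,0,0.6],[0,0,-0.03,0,0,0,0.6],[0,0,-0.019,0,0,0,0.6],[0,0,0,0,0,0,0.4],[0,0,0,0,0,0,0],[0,0,0,0,0,0,0],[0,0,0,0,0,0,0],[0,0,0,0,0,0,0]],
  ],
)

```text
time: 25.75
tool_pos: [0.4274, 0.3296, 0.0355]
tool_rot: [0.001, -0.091, 0.996, 0.0]
contact_force: [0.2, -0.6, 0.2]
gripper_width: 0.156
grasp_force: 59.3
```

Emit:
play_rows(
  series=[
    [[0,0,0.03,0,0,0,0],[0,0,0.045,0,0,0,0],[0,0,0.045,0,0,0,0],[0.014,-0.044,0.02,0,0,-2,0],[0.014,-0.044,0,0,0,-2,0],[0.014,-0.044,0,0,0,0,0],[0.014,-0.044,0,0,0,0,0],[0.014,-0.044,0,0,0,0,0],[0.014,-0.044,0,0,0,0,0],[0.014,-0.044,0,0,0,0,0]],
  ],
)

```text
time: 26.75
tool_pos: [0.5249, 0.0198, 0.1749]
tool_rot: [0.001, -0.056, 0.998, -0.0]
contact_force: [1.0, 0.9, -1.3]
gripper_width: 0.158
grasp_force: 59.4
```

Emit:
play_rows(
  series=[
    [[0.014,-0.04,0,0,0,0,0],[0.014,-0.04,0,0,0,0,0],[0.018,-0.04,0,0,0,0,0],[0,0,0,0,0,0,0],[0,0,0,0,0,0,0]],
  ],
)

```text
time: 27.25
tool_pos: [0.5706, -0.099, 0.1744]
tool_rot: [-0.0, -0.056, 0.998, 0.0]
contact_force: [-0.5, -0.1, -1.0]
gripper_width: 0.158
grasp_force: 59.5
```

Run:
```python
from h import *
tool();f=grab('wrist','w11.png');s=manip.state()
for b in blobs(mask(f,(8,150,100),(18,255,255)),100):
    print(b[0],b[1],b[2])
```

```text
t 27.25 tcp [ 0.5706 -0.099   0.1744] yawY 96.4 tilt [-0.  0.] q6 -1.98 w 0.158 g 59.5 F [-0.5 -0.1 -1. ]
343 [307.0, 236.0] [303, 210, 8, 55]
```

Emit:
play_rows(
  series=[
    [[0.001,0.0025,-0.03,0,0,0,0],[0,0,-0.03,0,0,0,0],[0,0,-0.03,0,0,0,0],[0,0,0,0,0,0,0],[0,0,0,0,0,0,0],[0,0,-0.015,0,0,0,0],[0,0,-0.011,0,0,0,0],[0,0,0,0,0,0,0],[0,0,0,0,0,0,0]],
  ],
)

```text
time: 28.2
tool_pos: [0.5714, -0.0959, 0.058]
tool_rot: [-0.0, -0.056, 0.998, 0.0]
contact_force: [0.4, 0.5, -1.9]
gripper_width: 0.158
grasp_force: 59.5
```

Emit:
play_rows(
  series=[
    [[0,-0.0005,-0.008,0,0,0,0],[0,0,-0.005,0,0,0,0],[0,0,0,0,0,0,0],[0,0,0,0,0,0,0]],
  ],
)

```text
time: 28.6
tool_pos: [0.5714, -0.0964, 0.045]
tool_rot: [-0.0, -0.056, 0.998, 0.0]
contact_force: [0.1, 0.5, -1.3]
gripper_width: 0.155
grasp_force: 59.5
```

Emit:
play_rows(
  series=[
    [[0,0,-0.0012,0,0,0,0],[0,0,0,0,0,0,0.3],[0,0,0,0,0,0,0.3],[0,0,0.03,0,0,0,0.3],[0,0,0.04,0,0,0,0.3],[0,0,0.04,0,0,0,0.6],[-0.03,-0.0037,0.01,0,0,0,1],[-0.03,-0.0037,0,0,0,0,1],[-0.019,-0.0023,0,0,0,0,1],[0,0,0,0,0,0,1]],
  ],
)

```text
time: 29.6
tool_pos: [0.4913, -0.1063, 0.1644]
tool_rot: [0.0, -0.056, 0.998, -0.0]
contact_force: [0.5, 0.2, 0.4]
gripper_width: 1.0
grasp_force: 0.0
```

```bash
python3 press.py
```

```text
t 29.6 tcp [ 0.4913 -0.1063  0.1644] yawY 96.4 tilt [ 0.001 -0.   ] q6 -2.04 w 1.0 g 0.0 F [0.5 0.2 0.4]
red 897 [310.9, 203.4] ([488.6, -78.5], [67.1, 9.2], 7.3) nest xy -80.3 27.4
red 926 [241.2, 203.9] ([495.2, -134.1], [66.3, 9.7], 7.0) nest xy -80.1 -28.6
red 351 [539.1, 205.5] ([468.3, 105.0], [35.6, 7.4], 33.9) nest xy -79.4 212.0
orange 215 [294.3, 279.2] ([565.7, -81.6], [57.2, 3.7], 7.4) nest xy -4.1 15.5
yellow 271 [289.6, 276.7] ([567.3, -85.8], [53.9, 5.5], 7.2) nest xy -2.9 11.1
```

Capsule B sits the same way A did. Squeezing.

Emit:
play_rows(
  series=[
    [[0.001,0,-0.04,0,0,0,1],[0,0,-0.04,0,0,0,1],[0,0,-0.035,0,0,0,1],[0,0,-0.025,0,0,0,1],[0,0,0,0,0,0,1],[0,0,0,0,0,0,0.7],[0,0,0,0,0,0,0.6],[0,0,0,0,0,0,0.55],[0,0,0,0,0,0,0.52]],
  ],
)

```text
time: 30.55
tool_pos: [0.4956, -0.1066, 0.0268]
tool_rot: [0.002, -0.056, 0.998, -0.001]
contact_force: [-0.6, 0.6, 3.5]
gripper_width: 0.524
grasp_force: 2.4
```

Emit:
play_rows(
  series=[
    [[0,0,0,0,0,0,0.48],[0,0,0,0,0,0,0.45],[0,0,0,0,0,0,0.45],[0,0,0,0,0,0,0.44],[0,0,0,0,0,0,0.44]],
  ],
)

```text
time: 31.05
tool_pos: [0.4954, -0.1067, 0.0273]
tool_rot: [0.002, -0.056, 0.998, -0.001]
contact_force: [-5.4, 1.8, 10.2]
gripper_width: 0.454
grasp_force: 48.4
```

Emit:
play_rows(
  series=[
    [[0,0,0,0,0,0,0.6],[0,0,0,0,0,0,0.8],[0,0,0,0,0,0,1],[0,0,0,0,0,0,1],[0,0,0.04,0,0,0,1],[0,0,0.05,0,0,0,1],[0,0,0.047,0,0,0,1],[0,0,0,0,0,0,1],[0,0,0,0,0,0,1]],
  ],
)

```text
time: 31.95
tool_pos: [0.4944, -0.1064, 0.1626]
tool_rot: [0.001, -0.056, 0.998, -0.001]
contact_force: [-0.3, 0.8, -0.4]
gripper_width: 0.999
grasp_force: 0.0
```

```bash
python3 press.py
```

```text
t 31.95 tcp [ 0.4944 -0.1064  0.1626] yawY 96.5 tilt [ 0.003 -0.001] q6 -2.04 w 0.999 g 0.0 F [-0.3  0.8 -0.4]
red 943 [241.7, 199.6] ([494.8, -134.0], [67.0, 9.5], 6.9) nest xy -80.5 -28.5
red 918 [312.1, 199.3] ([488.4, -78.2], [67.1, 9.7], 7.5) nest xy -80.5 27.7
red 356 [542.6, 201.9] ([468.2, 105.2], [34.8, 7.4], 34.1) nest xy -79.5 212.2
orange 112 [290.9, 263.8] ([553.3, -87.0], [39.5, 2.7], 7.3) nest xy -17.0 11.5
```

The second cover is home too: no yellow shows and the orange is at 11.5 mm, as it was for A. Regrasping.

Emit:
play_rows(
  series=[
    [[0.026,0.0045,0,0,0,0,0.3],[0.026,0.0045,0,0,0,0,0.3],[0.025,0.0045,0,0,0,0,0.3],[0,0,0,0,0,0,0.3],[0,0,0,0,0,0,0.3],[0,0,-0.03,0,0,0,0.3],[0,0,-0.03,0,0,0,0.3],[0,0,0,0,0,0,0.3],[0,0,0,0,0,0,0.3],[0,0,0,0,0,0,0.3]],
  ],
)

```text
time: 33.0
tool_pos: [0.5712, -0.093, 0.1027]
tool_rot: [0.001, -0.056, 0.998, -0.0]
contact_force: [-0.2, -0.3, 0.1]
gripper_width: 0.301
grasp_force: 0.0
```

Emit:
play_rows(
  series=[
    [[0,0,-0.02,0,0,0,0.3],[0,0,-0.02,0,0,0,0.3],[0,0,-0.015,0,0,0,0.3],[0,0,0,0,0,0,0.3],[0,0,0,0,0,0,0.3],[0,0,0,0,0,0,0],[0,0,0,0,0,0,0],[0,0,0,0,0,0,0],[0,0,0,0,0,0,0]],
  ],
)

```text
time: 33.9
tool_pos: [0.5717, -0.093, 0.0475]
tool_rot: [0.001, -0.056, 0.998, -0.0]
contact_force: [0.9, -0.3, 5.2]
gripper_width: 0.154
grasp_force: 61.8
```

Emit:
play_rows(
  series=[
    [[0,0,0.02,0,0,0,0],[0,0,0.03,0,0,0,0],[0,0,0.035,0,0,0,0],[0.005,0.035,0.02,0,0,0,0],[0.01,0.04,0,0,0,0,0],[0.015,0.044,0,0,0,0,0],[0.016,0.044,0,0,0,-3,0],[0.016,0.044,0,0,0,-3,0],[0.017,0.044,0,0,0,0,0],[0.017,0.034,0,0,0,0,0]],
  ],
)

```text
time: 34.9
tool_pos: [0.6662, 0.1951, 0.1502]
tool_rot: [-0.001, -0.005, 1.0, 0.0]
contact_force: [0.3, -1.1, -0.7]
gripper_width: 0.152
grasp_force: 61.0
```

Emit:
play_rows(
  series=[
    [[0,0,0,0,0,0,0],[0,0,0,0,0,0,0],[0,0,-0.03,0,0,0,0],[0,0,-0.03,0,0,0,0],[0,0,-0.02,0,0,0,0],[0,0,0,0,0,0,0],[0,0,0,0,0,0,0]],
  ],
)

```text
time: 35.6
tool_pos: [0.6662, 0.1911, 0.071]
tool_rot: [-0.0, -0.003, 1.0, -0.0]
contact_force: [-0.1, 0.2, -0.3]
gripper_width: 0.15
grasp_force: 60.9
```

Target z is about 0.0435.

Emit:
play_rows(
  series=[
    [[0,0,-0.012,0,0,0,0],[0,0,-0.01,0,0,0,0],[0,0,0,0,0,0,0],[0,0,-0.0035,0,0,0,0],[0,0,0,0,0,0,0],[0,0,-0.001,0,0,0,0],[0,0,0,0,0,0,0.2],[0,0,0,0,0,0,0.5],[0,0,0.03,0,0,0,0.5],[0,0,0.05,0,0,0,0.5]],
  ],
)

```text
time: 36.6
tool_pos: [0.6634, 0.1918, 0.1203]
tool_rot: [-0.005, -0.004, 1.0, -0.001]
contact_force: [0.7, -0.5, -0.8]
gripper_width: 0.501
grasp_force: 0.0
```

Emit:
play_rows(
  series=[
    [[-0.01,0,0.04,0,0,0,0.5],[-0.035,0,0.04,0,0,0,0.5],[-0.045,0,0.03,0,0,0,0.5],[-0.045,0,0,0,0,0,0.5],[-0.045,0,0,0,0,0,0.5],[0,0,0,0,0,0,0.5],[0,0,0,0,0,0,0.5]],
  ],
)

```text
time: 37.3
tool_pos: [0.4915, 0.1925, 0.2305]
tool_rot: [0.001, -0.004, 1.0, 0.0]
contact_force: [0.5, -0.0, -0.4]
gripper_width: 0.496
grasp_force: 0.0
```

Run:
```python
from h import *
tool();f=grab('wrist','w12.png')
for nm,lo,hi,z in(('red',(0,150,80),(8,255,255),.048),('green',(60,60,30),(95,255,255),.002),('orange',(8,150,100),(18,255,255),.025),('yellow',(22,150,100),(32,255,255),.012),('purple',(140,80,60),(170,255,255),.042),('dark',(0,0,0),(179,120,50),.002)):
    for b in blobs(mask(f,lo,hi),100)[:12]:
        print(nm,b[0],b[1],b[2],mrect(f,b[3],z))
g=grab('scene','scene9.png')
```

```text
t 37.3 tcp [0.4915 0.1925 0.2305] yawY 90.5 tilt [0.002 0.   ] q6 -1.35 w 0.496 g 0.0 F [ 0.5 -0.  -0.4]
red 205 [184.1, 161.0] [173, 147, 24, 29] ([467.8, 105.3], [31.2, 6.4], 34.6)
red 425 [6.4, 191.2] [0, 161, 18, 51] ([494.5, -72.6], [49.7, 11.5], 6.2)
green 4697 [191.8, 150.2] [140, 106, 100, 95] ([469.4, 101.0], [98.3, 98.4], 2.2)
purple 1051 [352.1, 200.5] [325, 186, 55, 30] ([507.3, 268.5], [21.1, 52.3], 13.1)
dark 256 [551.0, 19.6] [532, 5, 28, 52] ([340.5, 459.7], [56.5, 16.3], 39.6)
dark 4546 [39.5, 77.6] [0, 43, 81, 71] ([393.4, -47.3], [80.9, 66.2], 83.3)
dark 2787 [337.0, 211.3] [298, 168, 95, 95] ([538.5, 273.3], [96.2, 96.6], 12.4)
dark 574 [20.0, 244.0] [6, 220, 28, 49] ([575.8, -107.1], [61.9, 16.7], 4.6)
dark 629 [520.7, 248.3] [465, 232, 95, 54] ([576.5, 483.8], [117.0, 64.5], 72.9)
dark 37302 [275.5, 372.0] [0, 265, 559, 155] ([722.0, 199.4], [244.9, 797.8], 0.4)
dark 177 [275.6, 325.5] [271, 316, 10, 20] ([685.2, 193.3], [28.6, 11.6], 0.5)
```

View pics/w12.png

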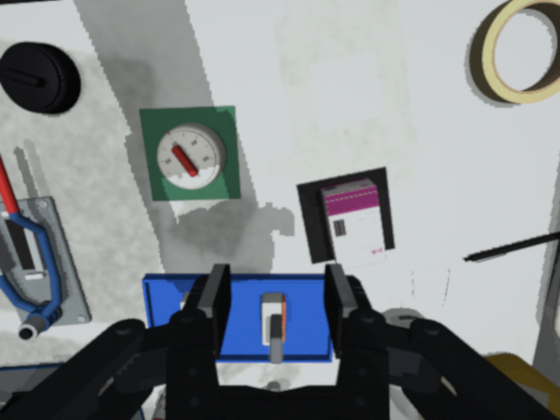

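Final view: timer on green (185,160), carton on grey (352,215), capsule B upright in the tray at (273,320). Capsule A was seen upright at the tray's other end in the earlier view. The handles are open and the arm is clear, so I'm handing in.

```bash
python3 -c "
from plant import manip
print(manip.job_done())"
```

```text
the job is handed in; nothing more can be done
None
```

I handed the job in at about 37 s: the timer and carton are swapped, each within about 3 mm of its mat's centre. Both capsules present are closed in the press and standing upright in the drop tray, and the press handles are open. The hand-in call gave no verdict.

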